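Take the filter cassette out of the air pump and stand it to drain

ROBOT

A 7-joint arm with a two-finger parallel gripper is mounted at the origin on the work surface. World frame = base frame: x ahead of the robot, y to its left, z up, the work surface at z = 0. Lengths are in m, angles in rad, forces in N, time in s.
With the tool pointing down it reaches from about 0.35 to 0.9 m from the base axis. Payload 8.1 kg.
Tool frame: the origin (TCP) lies between the finger pads; the fingertips stand ahead of it and the grasp point (between the pads) is the TCP (arm.nose_length is the z of the fingertips in the tool frame, in m); z points along the fingers, y is the line along which they close (so a half turn about z gives the same grasp; the last joint's range is limited). The gripper opens to 92 mm and grips with 3 to 60 N. Pads are 19 mm wide; open, the fingers measure 130 mm over their backs; the gripper's body (75 mm by 190 mm) begins 47 mm behind the grasp point.
Start: joints at [-1.396, 0.434, 0.025, 1.573, -0.012, 1.134, -0.075], TCP at [0.171, 0.601, 0.246] pointing down, gripper open.
Joint ranges: [-2.62, 2.62], [-0.44, 2.09], [-1.27, 1.32], [0.08, 2.57], [-1.32, 4.46], [0.12, 2], [-2.74, 2.74]. Speed limits (rad/s): [2.22, 2.22, 3.01, 3.01, 3.14, 3.14, 3.14].

INTERFACE

Orientations are given as a rotation vector (axis times angle).
In Python, from cell import sensors, optics, arm gives the robot as it stands.
- The arm moves only by the tool arm_command, never from a script. Its argument "deltas" is one flat list of numbers, 7 for each row, row after row: the turn, a rotation vector about the world's x, y, z as a fraction of full scale, then the shift along the world's x, y, z as a fraction of full scale, then the finger opening in mm, from 0 to 91.8. In form: [wx, wy, wz, dx, dy, dz, fingers, wx, wy, wz, dx, dy, dz, fingers, ...]. A call has 1 to 20 rows; each row is the pose to reach, as a shift and turn from the pose commanded when the call began; what a row does not reach only later rows make up. Full scale, the value 1, is 1 m for a shift and 90 degrees for a turn. A row lasts 1/10 s, in which the tool goes at most 50 mm and 8.59 degrees, less where a joint would pass 70% of its speed; a pose out of reach is approached as far as the arm can. A call with a number of a shift or a turn outside -1 to 1 is refused whole. A call with a gripper value outside its range is refused whole. The fingers move at their own pace and stop on an object; "force" is the grip in N (left out, the last holds). Time passes only in rows, so rows that repeat a pose let the fingers close. It gives the time, the measured TCP pose, the force, the opening and the grip force at its end, in the units of the state.
- sensors.observe(): the state, without advancing time (a new reading comes with each control period).
- optics.get_image(name): name is "scene" or "top"; returns the picture (420x560x3 uint8, blue, green, red); there is no depth.
- optics.calibration(name): a dict with "camera_matrix" (3x3 intrinsics, pixels), "rvec" (rotation vector, rad) and "tvec" (3), from world to camera coordinates, as OpenCV has them. Camera axes: x right, y down, z forward; pixel columns grow to the right and rows downward; lengths in m; the calibration is good to about 2 mm. A picture is of the moment at which its call begins. calibration takes no time and is no camera call.
- arm.sign_off(): hands the job in; it is judged then, once.
The state is a dict: "clock": time; "joints": joint angles; "dq": joint speeds; "joint_efforts": joint torques, N m; "position": TCP position; "ee_rot": TCP orientation; "force": force on the tool from outside, world axes, zero at the start; "ft_torque": the same for the moment, N m; "width": opening from 0.0 (shut) to 1.0 (fully open); "gripper_force": force on a finger pad.
Only numpy, scipy, OpenCV 4.12 (cv2) and the standard library are available. Lean on these libraries where they do the work, as an engineer would, in place of code of your own. Each camera call takes 0.05 s, during which the arm holds its last target. There are 200 camera calls.

TASK

Turn the swing tab on the air pump well aside and leave it so, lift out the filter cassette that it held, lay the cassette flat, rib up, on the brown paper and let go of it. Then take it again another way and stand it on end, tongue up and rib facing away from the bars, fully home in the empty front row of the draining stand, and let go. Leave the dishes, pot and bottle alone.

Things in the scene. Friction and masses are not known exactly. Their poses are not given: they have to be found in the camera images.
- pump: Air pump, 230 x 150 x 111 mm high, fixed to the bench. Origin: centre of its underside; x along its length, tab at the -x end. In its grey top, an open recess x -55.5 to 82, y -32 to 32 mm, floor at z 85; the rim at z 111 is flush with the cassette's top. In the recess's +x wall, under a lip, a slot z 85 to 97 mm, 52 mm wide, 18 mm deep, takes the tongue.
- tab (a joint): Angle of the swing tab about the pump's z (rad, counter-clockwise from above positive). Stiff (0.03 N m): stays where left; turns either way, stops at +-1.75. At 0 it points along the pump's +x over the cassette's plain end; clear of the cassette beyond about +-1.15. Starts within +-0.3.
- tab_pivot (a point): Screw on which the tab turns, at the tab's underside, 2 mm above the rim. Axes are the pump's. The tab: steel strip 16 mm wide, 4 mm thick, reaching 32 mm from here; on it an upright finger fin 8 mm thick, along the tab from 8 to 32 mm from the screw, its top 19 mm above this point.
- tab_fin (a point): Middle of the top edge of the tab's finger fin, 20 mm from the screw; its x runs along the tab.
- cassette: Loose filter block, 0.11 to 0.18 kg: white frame, grey pleats, 130 x 58 x 26 mm (x, y, z). Origin: centre of its underside; z to the rib side, x to the tongue. Tongue on the +x end: x 65 to 81, 40 wide, z 1 to 6 mm; the other end is plain. In the pump its axes are the pump's and its origin is near the pump's x 12, y 0, z 85 mm; 2.5 mm play at the plain end, 3 mm each side.
- tongue (a point): Tip of the tongue, centre of its lower edge (cassette x 81, z 1 mm). In the pump the last 11 mm lie under the lip: pulled straight up it catches there and wrenches the cassette askew in the grip. Raise its plain (tab) end about 14 degrees about this point, draw it out 15 mm or more along its length, then lift.
- rib (a point): Middle of the top edge of the cassette's pull rib: 10 mm thick (along the cassette's x), 36 mm wide (y), standing 18 mm proud of the cassette's top, at x -12 mm.
- foot (a point): Centre of the cassette's plain end face: cassette x -65, z 13 mm.
- stand: Steel draining stand, fixed, tray 180 x 130 mm. Origin: on the bench below the front row's bars, tray x -75 to 105 mm. Front row (to -x) is empty, the rear row holds glass plates. Each row leans 20 degrees, top towards +x: two round bars, 32 mm apart, tops 133 mm above the bench, and square to them a ledge, 35 mm from bars to a lip 10 mm high; side pins 20 mm high leave 71 mm.
- seat (a point): Where the centre of the cassette's plain end belongs: on the front ledge, mid-width, 13 mm in front of the bars, 28 mm above the bench. Axes are the stand's. Seated, the cassette's underside lies on the bars, its x runs up along them (20 degrees off vertical), its z (rib) points to the stand's -x and 20 degrees up.
- paper: Brown paper board fixed flat on the bench between pump and stand, 210 x 170 mm (x, y), 2 mm thick. Origin: centre of its underside.
- dishes: Stack of four round dishes, 94 mm across, 60 mm high; bystander. Origin: centre of its underside.
- pot: Square black plant pot, 70 mm wide, 75 mm high; bystander. Origin: centre of its underside.
- wash_bottle: White plastic bottle, 60 mm across, 160 mm high; bystander. Origin: centre of its underside.
Mind the look-alikes: they are no part of the job. Leave any red look-alike of the cassette alone. What is shaped like the stand but green is not meant.

How it is judged:
By the outcome, as a careful person would: the job done as asked, in the order asked, and still so for the second after the job is handed in, with the robot touching nothing.
It also fails if it takes over 58 s, if anything falls off the work surface, if the arm or the gripper's body presses on something with over 40 N, if the wrist force passes 120 N, or if a joint passes its speed limit or range.

## Working session

There is one attempt and no reset: what is moved stays moved. The work goes in short steps, Python scripts to look and compute and a tool call to move; the robot and the scene stay as the last step left them, time stands still between calls to the robot, and variables do not carry over. Pictures are saved under pics/ and viewed, at most 10 in all, crops included, and the job is handed in when it is done.

Besides the shell and the picture viewer there is one more tool, called after ">>>" by a JSON object that holds its "op" and its "data". arm_command: Moves the arm, as the interface text tells. Its arguments: {"type":"object","properties":{"deltas":{"type":"array","items":{"type":"number"}},"force":{"type":"number"}},"required":["deltas"]}

```bash
mkdir -p pics; cat > h.py <<'E'
import numpy as np,cv2
from cell import sensors,optics,arm
from scipy.spatial.transform import Rotation as R
def cal(n):
    c=optics.calibration(n);K=np.array(c["camera_matrix"],float);r=cv2.Rodrigues(np.array(c["rvec"],float))[0];t=np.array(c["tvec"],float).ravel();return K,r,t
def ray(n,u,v):
    K,r,t=cal(n);d=r.T@np.linalg.inv(K)@np.array([u,v,1.]);return -r.T@t,d
def onz(n,u,v,z):
    o,d=ray(n,u,v);return o+d*(z-o[2])/d[2]
def proj(n,P):
    K,r,t=cal(n);p=(K@(r@np.atleast_2d(P).T+t[:,None])).T;return p[:,:2]/p[:,2:]
def tri(u1,u2):
    A=[];b=[]
    M=np.zeros((3,3));v=np.zeros(3)
    for n,u in(("scene",u1),("top",u2)):
        o,d=ray(n,*u);d/=np.linalg.norm(d);P=np.eye(3)-np.outer(d,d);M+=P;v+=P@o
    return np.linalg.solve(M,v)
E
python3 - <<'E'
from h import *
for n in("scene","top"):
    i=optics.get_image(n);cv2.imwrite(f"pics/{n}0.png",i)
    K,r,t=cal(n);print(n,(-r.T@t).round(3),r[2].round(3),K[0,0])
s=sensors.observe();print({k:np.round(v,3) for k,v in s.items()}, arm.nose_length)
E
```

```text
scene [1.173 0.481 1.411] [-0.388 -0.318 -0.865] 479.2492381643269
top [0.309 0.004 1.613] [ 0.177  0.005 -0.984] 480.40208339818946
{'clock': np.float64(0.1), 'joints': array([-1.396,  0.435,  0.025,  1.574, -0.012,  1.134, -0.075]), 'dq': array([ 0.   , -0.001, -0.003, -0.001, -0.   ,  0.   , -0.   ]), 'joint_efforts': array([ 3.0000e-03, -6.6912e+01,  9.8800e-01, -3.1514e+01, -6.1000e-02,
        3.7000e-02,  0.0000e+00]), 'position': array([0.171, 0.601, 0.245]), 'ee_rot': array([-4.350e-01, -3.111e+00,  2.000e-03]), 'force': array([-0.97 , -0.   , -0.088]), 'ft_torque': array([ 0.016, -0.006,  0.001]), 'gripper_force': np.float64(0.0), 'width': np.float64(1.0)} 0.019
```

```bash
python3 -c "
import cv2
for n in('scene','top'):
    cv2.imwrite(f'pics/{n}0b.png',cv2.resize(cv2.imread(f'pics/{n}0.png'),(800,600),interpolation=cv2.INTER_CUBIC))"
```

```text
(no output)
```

View pics/scene0b.png

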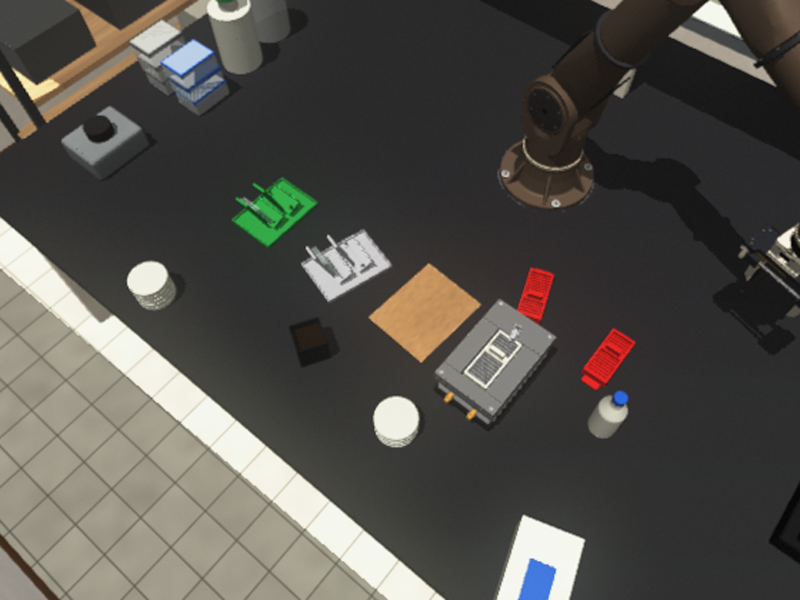

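View pics/top0b.png

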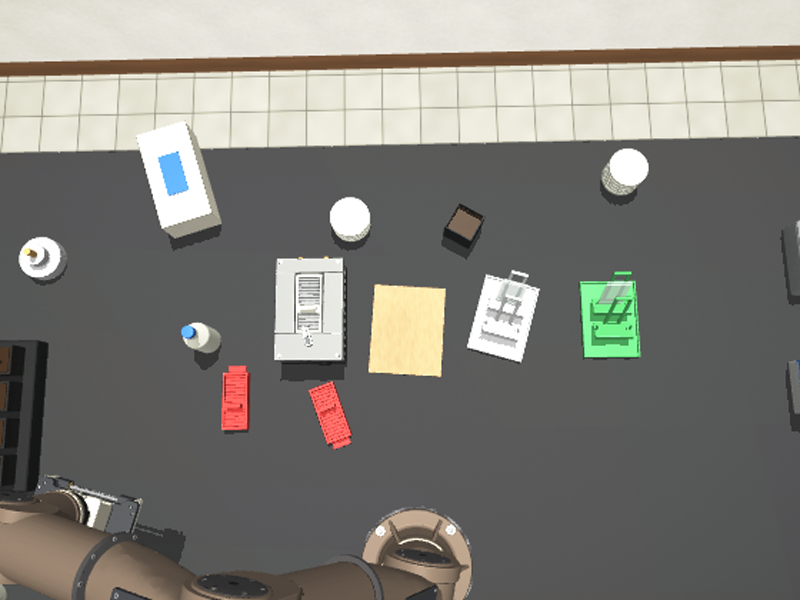

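The scene picture shows the grey pump with the white cassette near (495,358) and its tab at (516,330). The top view has the pump at (310,310), the paper at (407,330) and the steel stand at (505,318).
- **Cassette:** the candidates in the top view are white in the pump (309,302), red (235,400) and red (330,415). The white one in the pump fits.
- **Stand:** the candidates are steel (505,318) and green (610,318). The steel one fits.

I'll confirm both in one enlarged composite.

```bash
python3 - <<'E'
import cv2,numpy as np
s=cv2.imread('pics/scene0.png');t=cv2.imread('pics/top0.png')
# native crops 80x60 -> 400x300 (5x)
def c(i,x,y,w=80,h=80): return cv2.resize(i[y:y+h,x:x+w],(400,300) if (w,h)!=(80,80) else (300,300),interpolation=cv2.INTER_CUBIC)
a=np.hstack([c(t,178,175),c(t,320,180)]);b=np.hstack([c(s,305,215),c(s,205,150)])
cv2.imwrite('pics/c1.png',np.vstack([a,b]))
E
```

```text
(no output)
```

View pics/c1.png

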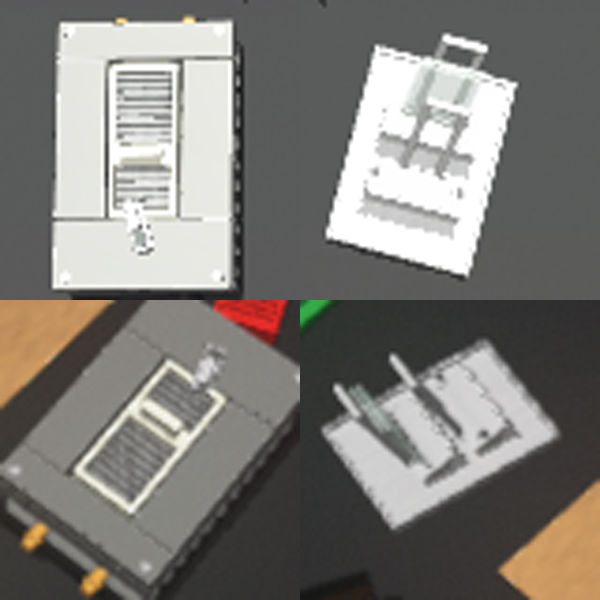

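The crops confirm both: the white-framed cassette in the pump with its rib at crop (145,155) and tab pivot at crop (142,245), and the steel stand with plates in the rear row. Next I'll measure.

```bash
cat > m.py <<'E'
from h import *
t=cv2.imread('pics/top0.png')
def quad(m):
    cs,_=cv2.findContours(m.astype(np.uint8)*255,cv2.RETR_EXTERNAL,cv2.CHAIN_APPROX_NONE)
    c=max(cs,key=cv2.contourArea);h=cv2.convexHull(c)
    return h
def rect(h,z):
    P=np.array([onz('top',u,v,z)[:2] for u,v in h[:,0]],np.float32)*1000
    return cv2.minAreaRect(P)
def roi(m,x0,y0,x1,y1):
    o=np.zeros_like(m);o[y0:y1,x0:x1]=m[y0:y1,x0:x1];return o
g=t.astype(int);br=g.min(2);sat=g.max(2)-br
for nm,m,z in(("pump",roi(br>140,180,170,246,260),.111),("stand",roi(br>110,322,186,380,256),.003),
   ("paper",roi((sat>40)&(g[:,:,2]>150),250,190,318,270),.002)):
    h=quad(m);print(nm,rect(h,z))
E
python3 m.py; python3 - <<'E'
from h import *
c=lambda x,y:(178+x/3.75-.4,175+y/3.75-.4)
for nm,p in (("recess",[(108,60),(182,62),(180,217),(106,217)]),):
    print([ (onz('top',*c(*q),.111)*1000).round()[:2] for q in p])
print("pivot",onz('top',*c(144,248),.117)*1000,"fin/tip",onz('top',*c(130,205),.118)*1000)
d=lambda x,y:(320+(x-300)/3.75-.4,180+(y-0)/3.75-.4-0)
print([ (onz('top',*d(*q),.003)*1000).round()[:2] for q in [(375,45),(517,83),(470,277),(327,238)]])
# pump in scene
e=lambda x,y:(305+x/3.75-.4,215+(y-300)/3.75-.4)
print([ (onz('scene',*e(*q),.111)*1000).round()[:2] for q in [(5,492),(155,592),(176,358),(225,395),(132,515),(78,472)]])
print("tabscene",onz('scene',*e(212,350),.117)*1000,onz('scene',*e(202,380),.125)*1000)
print("rib", tri((e(163,418)),c(142,155))*1000, onz('top',*c(142,155),.129)*1000,onz('scene',*e(163,418),.129)*1000)
E
```

```text
pump ((571.0406494140625, 226.61770629882812), (148.84840393066406, 229.4081573486328), 89.87835693359375)
stand ((570.7800903320312, -223.77381896972656), (132.70843505859375, 210.77542114257812), 73.33219146728516)
paper ((533.4798583984375, 8.248207092285156), (170.33993530273438, 210.8376007080078), 85.34033966064453)
[array([652., 257.]), array([649., 193.]), array([516., 195.]), array([517., 257.])]
pivot [489.1462417  223.89781544 117.        ] fin/tip [525.51287112 235.7348475  118.        ]
[array([ 664., -182.]), array([ 626., -310.]), array([ 450., -259.]), array([ 488., -132.])]
[array([696., 168.]), array([689., 307.]), array([514., 204.]), array([517., 254.]), array([649., 257.]), array([646., 203.])]
tabscene [492.6487645  224.15947971 117.        ] [524.45374578 234.9691349  125.        ]
rib [567.81149949 227.3069149  115.3523274 ] [565.96286213 224.3036737  129.        ] [573.64550831 230.93150678 129.        ]
```

```bash
python3 - <<'E'
import cv2,numpy as np
s=cv2.imread('pics/scene0.png');t=cv2.imread('pics/top0.png')
def c(i,x,y,w): return cv2.resize(i[y:y+w,x:x+w],(300,300),interpolation=cv2.INTER_CUBIC)
def g(a,k=1.0): return np.clip(255*(a/255.)**k,0,255).astype(np.uint8)
a=np.hstack([g(c(t,330,184,50),1.5),g(c(s,208,160,60))]);b=np.hstack([g(c(t,198,216,30),1.8),g(c(s,345,218,30))])
cv2.imwrite('pics/c2.png',np.vstack([a,b]))
E
```

```text
(no output)
```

View pics/c2.png

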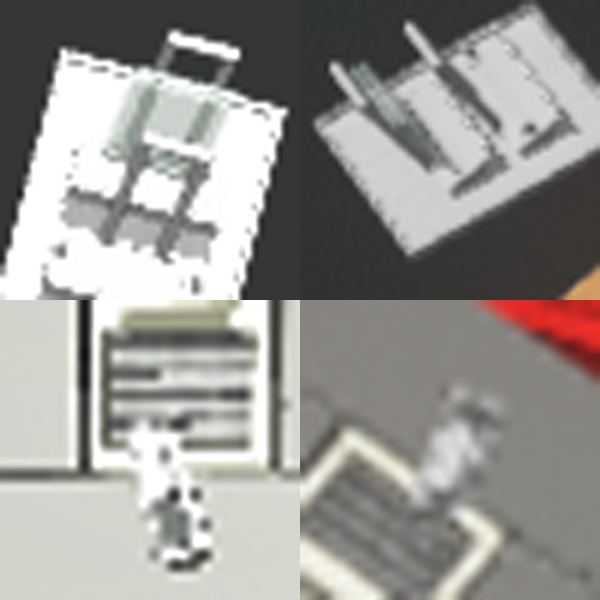

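```bash
python3 - <<'E'
from h import *
A=lambda x,y:(330+x/6-.4,184+y/6-.4); B=lambda x,y:(208+(x-300)/5-.4,160+y/5-.4)
print("rear tri",tri(B(345,85),A(205,45))*1000)
for z in(.130,.133): print("rear top",onz('top',*A(205,45),z)*1000,"scene",onz('scene',*B(345,85),z)*1000)
for q in[(410,28),(422,44),(435,60)]: 
  P=onz('scene',*B(*q),.130);u=proj('top',P)[0];print("front",P*1000,"->panel",(u-[330,184]+.4)*6)
print("rear ends top",[onz('top',*A(*q),.13)[:2]*1000 for q in[(170,38),(240,52)]])
print("tray scene",[onz('scene',*B(*q),.003)[:2]*1000 for q in[(315,124),(410,255),(532,3)]])
# candidate tray in scene for origin/yaw
o=np.array([542.6,-216.6])/1000;y=np.deg2rad(-16.1);Rm=np.array([[np.cos(y),-np.sin(y)],[np.sin(y),np.cos(y)]])
for z in(0,.006,.012):
  c=np.array([list(o+Rm@np.array(p))+[z] for p in[(-.075,-.065),(-.075,.065),(.105,.065),(.105,-.065)]])
  print(z,((proj('scene',c)-[208,160]+.4)*5+[300,0]).round().tolist(),((proj('top',c)-[330,184]+.4)*6).round().tolist())
C=lambda x,y:(198+x/10-.4,216+(y-300)/10-.4); D=lambda x,y:(345+(x-300)/10-.4,218+(y-300)/10-.4)
print("pivot top",onz('top',*C(183,555),.117)*1000,"tip",onz('top',*C(145,428),.117)*1000, "scene piv",onz('scene',*D(478,400),.117)*1000,"tip",onz('scene',*D(425,495),.117)*1000)
E
```

```text
rear tri [ 636.10769874 -243.82479468  128.54259008]
rear top [ 636.03199037 -243.95463721  130.        ] scene [ 636.5416793  -242.58464091  130.        ]
rear top [ 635.3713456  -243.45367352  133.        ] scene [ 637.79768221 -240.88870018  133.        ]
front [ 576.86398698 -240.23217809  130.        ] ->panel [203.30988998 155.72289578]
front [ 581.4215038  -225.52278158  130.        ] ->panel [174.74280687 147.70298854]
front [ 585.53447774 -210.42759628  130.        ] ->panel [145.50868737 140.54169189]
rear ends top [array([ 640.17469853, -225.73834103]), array([ 631.89372851, -262.15138208])]
tray scene [array([ 620.80418592, -308.17868239]), array([ 657.81856835, -184.40755532]), array([ 445.95819634, -257.85330726])]
0 [[526.0, 11.0], [627.0, 134.0], [408.0, 262.0], [311.0, 131.0]] [[210.0, 416.0], [-16.0, 356.0], [61.0, 53.0], [283.0, 111.0]]
0.006 [[525.0, 6.0], [627.0, 130.0], [407.0, 257.0], [310.0, 126.0]] [[212.0, 415.0], [-15.0, 355.0], [62.0, 51.0], [285.0, 109.0]]
0.012 [[525.0, 1.0], [626.0, 125.0], [406.0, 253.0], [309.0, 121.0]] [[213.0, 414.0], [-14.0, 353.0], [63.0, 49.0], [287.0, 107.0]]
pivot top [487.99728311 224.20414136 117.        ] tip [528.42266001 236.43654502 117.        ] scene piv [489.26533217 226.51885372 117.        ] tip [526.28033121 232.47281418 117.        ]
```

>>> {"op": "arm_command", "data": {"deltas": [0,0,0.344,0.3445,-0.3695,-0.045,30,0,0,0.344,0.3445,-0.3695,-0.045,30,0,0,0.344,0.3445,-0.3695,-0.045,30,0,0,0.344,0.3445,-0.3695,-0.045,30,0,0,0.344,0.3445,-0.3695,-0.045,30,0,0,0.344,0.3445,-0.3695,-0.045,30,0,0,0.344,0.3445,-0.3695,-0.045,30,0,0,0.344,0.3445,-0.3695,-0.045,30,0,0,0.344,0.3445,-0.3695,-0.045,30,0,0,0.344,0.3445,-0.3695,-0.045,30,0,0,0.344,0.3445,-0.3695,-0.045,30,0,0,0.344,0.3445,-0.3695,-0.045,30,0,0,0.344,0.3445,-0.3695,-0.045,30,0,0,0.344,0.3445,-0.3695,-0.045,30,0,0,0.344,0.3445,-0.3695,-0.045,30,0,0,0.344,0.3445,-0.3695,-0.045,30]}}

```text
clock: 1.7
position: [0.5153, 0.2326, 0.2009]
ee_rot: [-0.414, 3.114, 0.001]
force: [-0.3, 0.5, -0.1]
width: 0.33
gripper_force: 0.0
```

>>> {"op": "arm_command", "data": {"deltas": [0,0,0,0,-0.001,-0.03,30,0,0,0,0,-0.001,-0.055,30,0,0,0,0,-0.001,-0.061,30,0,0,0,0,-0.001,-0.061,30,0,0,0,0,-0.001,-0.061,0,0,0,0,0,-0.001,-0.061,0,0,0,0,0,-0.001,-0.061,0,0,0,0,0,-0.001,-0.061,0,0,0,0,0,-0.001,-0.061,0], "force": 5}}

```text
clock: 2.6
position: [0.5167, 0.2317, 0.1408]
ee_rot: [-0.412, 3.112, 0.003]
force: [1.1, 3.6, 4.4]
width: 0.1
gripper_force: 5.0
```

```bash
python3 -c "
import numpy as np
v=np.array([19.5,5.2])
for k in range(1,13):
    a=np.deg2rad(-8.3*k);d=np.array([[np.cos(a),-np.sin(a)],[np.sin(a),np.cos(a)]])@v-v
    print(f'0,0,{-8.3*k/90:.3f},{d[0]/1000:.4f},{d[1]/1000:.4f},0,0,')"
```

```text
0,0,-0.092,0.0005,-0.0029,0,0,
0,0,-0.184,0.0007,-0.0058,0,0,
0,0,-0.277,0.0004,-0.0087,0,0,
0,0,-0.369,-0.0003,-0.0115,0,0,
0,0,-0.461,-0.0014,-0.0142,0,0,
0,0,-0.553,-0.0029,-0.0167,0,0,
0,0,-0.646,-0.0048,-0.0190,0,0,
0,0,-0.738,-0.0069,-0.0210,0,0,
0,0,-0.830,-0.0093,-0.0226,0,0,
0,0,-0.922,-0.0120,-0.0239,0,0,
0,0,-1.014,-0.0147,-0.0248,0,0,
0,0,-1.107,-0.0176,-0.0253,0,0,
```

>>> {"op": "arm_command", "data": {"deltas": [0,0,-0.092,0.0005,-0.003,0,0,0,0,-0.184,0.0007,-0.006,0,0,0,0,-0.277,0.0004,-0.0087,0,0,0,0,-0.369,-0.0003,-0.0115,0,0,0,0,-0.461,-0.0014,-0.0142,0,0,0,0,-0.553,-0.003,-0.0167,0,0,0,0,-0.646,-0.005,-0.019,0,0,0,0,-0.738,-0.007,-0.021,0,0,0,0,-0.83,-0.0093,-0.0226,0,0,0,0,-0.922,-0.012,-0.024,0,0,0,0,-0.98,-0.0138,-0.0246,0,0,0,0,-0.98,-0.0138,-0.0246,0,0,0,0,-0.98,-0.0138,-0.0246,0,0]}}

```text
clock: 3.9
position: [0.5024, 0.2079, 0.1404]
ee_rot: [-1.87, -2.524, -0.004]
force: [-0.2, 6.6, 3.3]
width: 0.086
gripper_force: 5.0
```

>>> {"op": "arm_command", "data": {"deltas": [0,0,-0.06,-0.0016,-0.0003,0,0,0,0,-0.12,-0.0034,-0.0006,0,0,0,0,-0.12,-0.0034,-0.0006,0,0,0,0,-0.12,-0.0034,-0.0006,0,30,0,0,-0.12,-0.0034,-0.0006,0,30,0,0,-0.12,-0.0034,-0.0006,0.03,30,0,0,-0.12,-0.0034,-0.0006,0.07,40,0,0,-0.2,-0.05,-0.0006,0.09,40,0,0,-0.2,-0.1,-0.0006,0.09,40,0,0,-0.2,-0.1,-0.0006,0.09,40,0,0,-0.2,-0.1,-0.0006,0.09,40]}}

```text
clock: 5.0
position: [0.401, 0.2052, 0.2299]
ee_rot: [-2.241, -2.2, -0.0]
force: [0.3, 0.1, 0.3]
width: 0.435
gripper_force: 0.0
```

```bash
python3 - <<'E'
from h import *
for n in("scene","top"): cv2.imwrite(f"pics/{n}1.png",optics.get_image(n))
s=cv2.imread('pics/scene1.png');t=cv2.imread('pics/top1.png')
c=lambda i,x,y:cv2.resize(i[y:y+60,x:x+50],(400,480),interpolation=cv2.INTER_CUBIC)
cv2.imwrite('pics/c3.png',np.hstack([c(t,192,195),c(s,325,215)]))
o=sensors.observe();print(o['position'],R.from_rotvec(o['ee_rot']).as_matrix().round(3)[:,1])
E
```

```text
[0.40294429 0.20520942 0.22992865] [ 1.    -0.021  0.001]
```

View pics/c3.png

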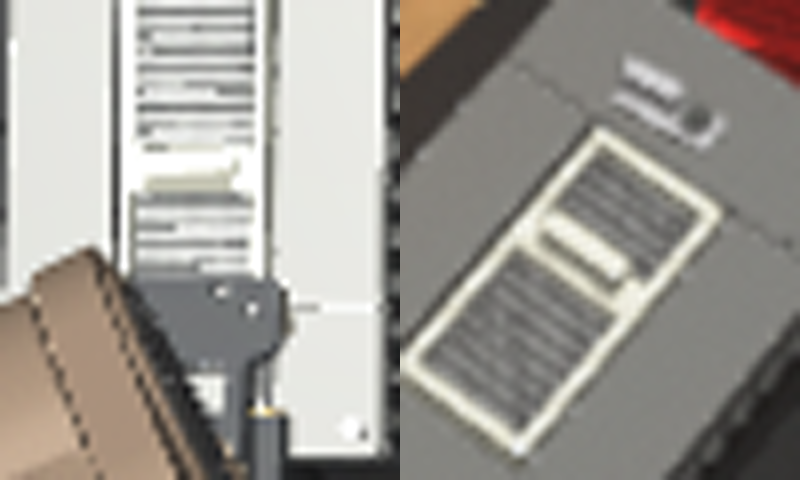

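The tab now points sideways and is clear of the cassette, seen at right-crop (660,110). The rib top is at scene crop (585,248). Next I'll fix the rib position.

```bash
python3 - <<'E'
from h import *
S=lambda x,y:(325+(x-400)/8-.45,215+y/8-.45);T=lambda x,y:(192+x/8-.45,195+y/8-.45)
f=lambda a:(a*1000).round(1)
print("rib top sc",f(onz('scene',*S(585,247),.129)),"top",f(onz('top',*T(190,165),.129)))
q=[(600,130),(722,212),(520,452),(408,360)]
print("cass corners",[f(onz('scene',*S(*p),.111))[:2] for p in q])
# predicted rib centre for candidates
for P in [(571,227),(568,227)]:
    x,y=P
    print(P,[ (np.array([(proj('scene',np.array([[x+dx,y+dy,129]])/1000)[0]+.45-[325,215])*8+[400,0]])).round() for dx in(-5,5) for dy in(-18,18)])
E
```

```text
rib top sc [572.6 228.8 129. ] top [568.4 224.8 129. ]
cass corners [array([519.9, 201. ]), array([519.7, 257.1]), array([647.1, 254.8]), array([643.3, 201.1])]
(571, 227) [array([[552., 205.]]), array([[631., 259.]]), array([[536., 223.]]), array([[616., 278.]])]
(568, 227) [array([[556., 199.]]), array([[636., 253.]]), array([[541., 218.]]), array([[620., 272.]])]
```

>>> {"op": "arm_command", "data": {"deltas": [0,0,0.013,0.05,0.01,0,40,0,0,0.013,0.1,0.0217,0,40,0,0,0.013,0.15,0.0217,0,40,0,0,0.013,0.169,0.0217,-0.02,40,0,0,0.013,0.169,0.0217,-0.05,40,0,0,0.013,0.169,0.0217,-0.08,40,0,0,0.013,0.169,0.0217,-0.096,40,0,0,0.013,0.169,0.0217,-0.096,40,0,0,0.013,0.169,0.0217,-0.096,40]}}

```text
clock: 6.0
position: [0.5723, 0.2259, 0.1327]
ee_rot: [2.222, 2.219, -0.002]
force: [0.2, 0.1, 0.3]
width: 0.434
gripper_force: 0.0
```

```bash
python3 - <<'E'
from h import *
s=optics.get_image("scene");cv2.imwrite("pics/s2.png",s)
cv2.imwrite('pics/c4.png',cv2.resize(s[200:275,310:410],(800,600),interpolation=cv2.INTER_CUBIC))
E
```

```text
(no output)
```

View pics/c4.png

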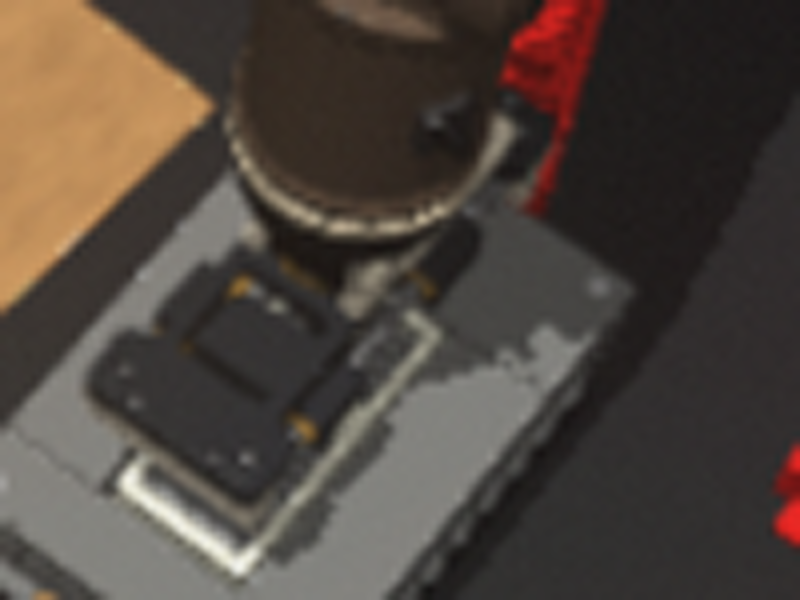

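The gripper sits over the rib between crop (100,380) and (430,330), in line with the cassette. I'll close on the rib.

>>> {"op": "arm_command", "data": {"deltas": [0,0,0,0,0,0,0,0,0,0,0,0,0,0,0,0,0,0,0,0,0,0,0,0,0,0,0,0,0,0,0,0,0,0,0,0,0,0,0,0,0,0], "force": 30}}

```text
clock: 6.65
position: [0.5711, 0.2272, 0.1339]
ee_rot: [-2.221, -2.222, -0.0]
force: [-0.6, 0.2, 0.4]
width: 0.108
gripper_force: 30.0
```

>>> {"op": "arm_command", "data": {"deltas": [0,0.0195,0,0.0014,0,0.0028,0,0,0.0389,0,0.003,0,0.0056,0,0,0.058,0,0.0046,0,0.0083,0,0,0.0778,0,0.0064,0,0.011,0,0,0.097,0,0.0081,0,0.0136,0,0,0.1167,0,0.01,0,0.0162,0,0,0.136,0,0.012,0,0.0187,0,0,0.1556,0,0.014,0,0.0211,0,0,0.1556,0,0.014,0,0.0211,0,0,0.1556,0,0.014,0,0.0211,0]}}

```text
clock: 7.65
position: [0.5839, 0.2272, 0.1543]
ee_rot: [-2.09, -2.09, 0.26]
force: [-4.3, 0.3, 1.6]
width: 0.111
gripper_force: 30.0
```

>>> {"op": "arm_command", "data": {"deltas": [0,0,0,-0.0048,0,0.0012,0,0,0,0,-0.0097,0,0.0024,0,0,0,0,-0.0145,0,0.0036,0,0,0,0,-0.0194,0,0.0048,0,0,0,0,-0.0233,0,0.0058,0,0,0,0,-0.0233,0,0.0058,0,0,0,0,-0.0233,0,0.012,0]}}

```text
clock: 8.35
position: [0.5618, 0.227, 0.1666]
ee_rot: [-2.092, -2.092, 0.257]
force: [2.1, 0.5, -2.3]
width: 0.106
gripper_force: 30.0
```

>>> {"op": "arm_command", "data": {"deltas": [0,0,0,0,0,0.025,0,0,-0.05,0,0,0,0.05,0,0,-0.1,0,-0.01,-0.02,0.06,0,0,-0.1556,0,-0.02,-0.06,0.06,0,0,-0.1556,0,-0.03,-0.1,0.06,0,0,-0.1556,0,-0.04,-0.14,0.06,0,0,-0.1556,0,-0.0464,-0.18,0.05,0,0,-0.1556,0,-0.0464,-0.21,0.02,0,0,-0.1556,0,-0.0464,-0.219,-0.02,0,0,-0.1556,0,-0.0464,-0.219,-0.05,0,0,-0.1556,0,-0.0464,-0.219,-0.08,0,0,-0.1556,0,-0.0464,-0.219,-0.1,0,0,-0.1556,0,-0.0464,-0.219,-0.1,0,0,-0.1556,0,-0.0464,-0.219,-0.1,0]}}

```text
clock: 9.75
position: [0.5155, 0.0079, 0.0673]
ee_rot: [-2.221, -2.221, 0.001]
force: [0.4, 0.4, -1.1]
width: 0.102
gripper_force: 30.0
```

```bash
python3 - <<'E'
from h import *
s=optics.get_image("scene");cv2.imwrite("pics/s3.png",s);t=optics.get_image("top")
c=lambda i,x,y:cv2.resize(i[y:y+75,x:x+75],(400,400),interpolation=cv2.INTER_CUBIC)
cv2.imwrite('pics/c5.png',np.hstack([c(s,255,180),c(t,250,192)]))
o=sensors.observe();print(o['position'],R.from_rotvec(o['ee_rot']).as_matrix().round(3),o['force'])
E
```

```text
[0.51632999 0.00810699 0.06814419] [[-0.     1.     0.002]
 [ 1.     0.     0.   ]
 [ 0.     0.002 -1.   ]] [ 0.10300383 -0.35347786 -0.98248981]
```

View pics/c5.png

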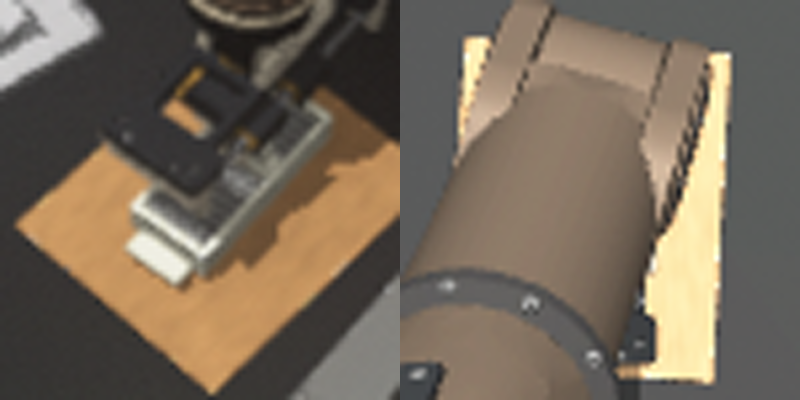

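The cassette hangs level over the paper, tongue at left-crop (160,255), facing +x. I'll lower and release it.

>>> {"op": "arm_command", "data": {"deltas": [0,0,0,0,0,-0.008,0,0,0,0,0,0,-0.013,0,0,0,0,0,0,-0.016,0,0,0,0,0,0,-0.017,0,0,0,0,0,0,-0.017,0]}}

```text
clock: 10.35
position: [0.5153, 0.0082, 0.0506]
ee_rot: [-2.221, -2.221, -0.001]
force: [-4.8, 1.0, 15.1]
width: 0.106
gripper_force: 30.0
```

>>> {"op": "arm_command", "data": {"deltas": [0,0,0,0,0,0.001,40,0,0,0,0,0,0.001,40,0,0,0,0,0,0.001,40,0,0,0,0,0,0.03,40,0,0,0,0,0,0.07,40,0,0,-0.09,0,0,0.1,90,0,0,-0.18,0.01,0,0.1,90,0,0,-0.27,0.02,0,0.1,90,0,0,-0.36,0.03,0,0.1,90,0,0,-0.45,0.04,0,0.1,90,0,0,-0.54,0.05,0,0.1,90,0,0,-0.63,0.05,0,0.1,90,0,0,-0.72,0.05,0,0.1,90,0,0,-0.81,0.05,0,0.1,90,0,0,-0.9,0.05,0,0.1,90,0,0,-0.99,0.05,0,0.1,90,0,0,-1,0.05,0,0.1,90,0,0,-1,0.05,0,0.1,90]}}

```text
clock: 12.15
position: [0.5654, 0.0081, 0.1496]
ee_rot: [3.141, 0.006, -0.001]
force: [0.1, 0.9, -1.0]
width: 0.978
gripper_force: 0.0
```

```bash
python3 - <<'E'
from h import *
s=optics.get_image("scene");cv2.imwrite("pics/s4.png",s);t=optics.get_image("top")
c=lambda i,x,y:cv2.resize(i[y:y+75,x:x+75],(400,400),interpolation=cv2.INTER_CUBIC)
cv2.imwrite('pics/c6.png',np.hstack([c(s,255,180),c(t,250,192)]))
o=sensors.observe();print(o['position'],R.from_rotvec(o['ee_rot']).as_matrix().round(3)[:,1],o['force'],o['joints'])
E
```

```text
[0.56540419 0.00804574 0.14978585] [ 0.003 -1.     0.   ] [-0.21980961 -0.472107   -0.3183145 ] [-0.78255417  0.62585076  1.02796238  1.88826363 -0.6385712   0.99985804
 -1.03749613]
```

View pics/c6.png

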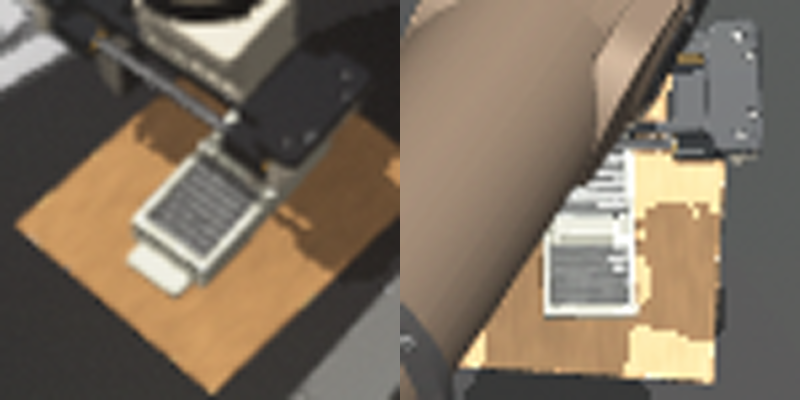

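>>> {"op": "arm_command", "data": {"deltas": [0,0.08,0,0.005,0,0,90,0,0.16,0,0.01,0,0,90,0,0.25,0,0.017,0,-0.01,90,0,0.333,0,0.017,0,-0.04,90,0,0.333,0,0.017,0,-0.06,90,0,0.333,0,0.017,0,-0.06,90]}}

```text
clock: 12.85
position: [0.5811, 0.0077, 0.0864]
ee_rot: [3.034, 0.001, -0.817]
force: [-0.6, 0.3, -0.1]
width: 0.978
gripper_force: 0.0
```

```bash
python3 - <<'E'
from h import *
o=sensors.observe();print(o['position'],R.from_rotvec(o['ee_rot']).as_matrix().round(3),o['force'],o['joints'])
E
```

```text
[0.58106205 0.00770395 0.08636295] [[ 0.865  0.001 -0.502]
 [ 0.001 -1.    -0.   ]
 [-0.502 -0.    -0.865]] [-0.62690891  0.34575828 -0.09716631] [-0.52498648  0.99913505  0.8779797   1.42750767 -0.56965541  1.57015025
 -1.1285861 ]
```

>>> {"op": "arm_command", "data": {"deltas": [0,0,0,-0.008,0,-0.018,90,0,0,0,-0.016,0,-0.036,90,0,0,0,-0.024,0,-0.05,90,0,0,0,-0.03,0,-0.061,90,0,0,0,-0.03,0,-0.061,90,0,0,0,-0.03,0,-0.061,90]}}

```text
clock: 13.45
position: [0.5529, 0.0082, 0.0304]
ee_rot: [-3.036, -0.001, 0.808]
force: [1.0, -0.1, 0.2]
width: 0.981
gripper_force: 0.0
```

Another 3 mm down, then close.

>>> {"op": "arm_command", "data": {"deltas": [0,0,0,0,0,-0.002,90,0,0,0,0,0,-0.002,30,0,0,0,0,0,-0.002,30,0,0,0,0,0,-0.002,30,0,0,0,0,0,-0.002,30,0,0,0,0,0,-0.002,30,0,0,0,0,0,-0.002,30], "force": 45}}

```text
clock: 14.15
position: [0.5525, 0.008, 0.0268]
ee_rot: [3.035, 0.0, -0.812]
force: [-0.0, -0.2, -0.2]
width: 0.63
gripper_force: 45.0
```

```bash
cat > seat.py <<'E'
from h import *
yaw=-16.1;seat=np.array([.5307,-.2127,.028])
Rs=R.from_euler('z',yaw,degrees=True)*R.from_euler('y',-70,degrees=True)
print("rotvec/90",(np.rad2deg(Rs.as_rotvec())/90).round(4))
# cassette frame seated
X,Z=Rs.apply([1,0,0]),Rs.apply([0,0,1]);print("X",X.round(3),"Z",Z.round(3))
tc=np.array([.0252,0,.0248]); foot=np.array([-.065,0,.013])
for ox,oz in((.08,.005),(.03,.005),(.004,.003),(0,0)):
    p=seat+Rs.apply(tc-foot)+X*ox+Z*oz;print(ox,oz,p.round(4),(p-[.552,.008,.0261]).round(4))
E
python3 seat.py
```

```text
rotvec/90 [-0.1092 -0.7724 -0.156 ]
X [ 0.329 -0.095  0.94 ] Z [-0.903  0.261  0.342]
0.08 0.005 [ 0.5715 -0.2245  0.1937] [ 0.0195 -0.2325  0.1676]
0.03 0.005 [ 0.555  -0.2197  0.1467] [ 0.003  -0.2277  0.1206]
0.004 0.003 [ 0.5483 -0.2178  0.1216] [-0.0037 -0.2258  0.0955]
0 0 [ 0.5497 -0.2182  0.1168] [-0.0023 -0.2262  0.0907]
```

>>> {"op": "arm_command", "data": {"deltas": [0,0,0,0,0,0.03,30,0,0,0,0,0,0.07,30,-0.0109,-0.0772,-0.0156,0,0,0.11,30,-0.0218,-0.1545,-0.0312,-0.01,-0.01,0.15,30,-0.0328,-0.2317,-0.0468,-0.02,-0.03,0.18,30,-0.0437,-0.309,-0.0624,-0.03,-0.05,0.19,30,-0.0546,-0.3862,-0.078,-0.04,-0.08,0.19,30,-0.0655,-0.4634,-0.0936,-0.04,-0.11,0.19,30,-0.0764,-0.5407,-0.1092,-0.04,-0.14,0.19,30,-0.0874,-0.6179,-0.1248,-0.04,-0.17,0.19,30,-0.0983,-0.6952,-0.1404,-0.04,-0.2,0.19,30,-0.1092,-0.7724,-0.156,-0.04,-0.22,0.19,30,-0.1092,-0.7724,-0.156,-0.04,-0.22,0.19,30,-0.1092,-0.7724,-0.156,-0.04,-0.22,0.19,30,-0.1092,-0.7724,-0.156,-0.04,-0.22,0.19,30]}}

```text
clock: 15.65
position: [0.5105, -0.2141, 0.2303]
ee_rot: [2.851, -0.395, 1.003]
force: [-0.4, 0.5, -2.0]
width: 0.627
gripper_force: 45.0
```

```bash
python3 - <<'E'
from h import *
for n in("scene","top"): cv2.imwrite(f"pics/{n}5.png",optics.get_image(n))
s=cv2.imread('pics/scene5.png');t=cv2.imread('pics/top5.png')
c=lambda i,x,y:cv2.resize(i[y:y+100,x:x+100],(400,400),interpolation=cv2.INTER_CUBIC)
cv2.imwrite('pics/c7.png',np.hstack([c(s,195,110),c(t,310,160)]))
o=sensors.observe();M=R.from_rotvec(o['ee_rot']).as_matrix();print(o['position'],M.round(3),o['force'],o['joints'])
E
```

```text
[ 0.5124335  -0.21345499  0.23077218] [[ 0.746 -0.281  0.603]
 [-0.222 -0.96  -0.172]
 [ 0.627 -0.005 -0.779]] [-0.55679713  0.24804105 -1.09513794] [-0.41907038  0.08202536  0.80785864  2.37633539 -1.31759976  0.11811329
 -0.21531246]
```

View pics/c7.png

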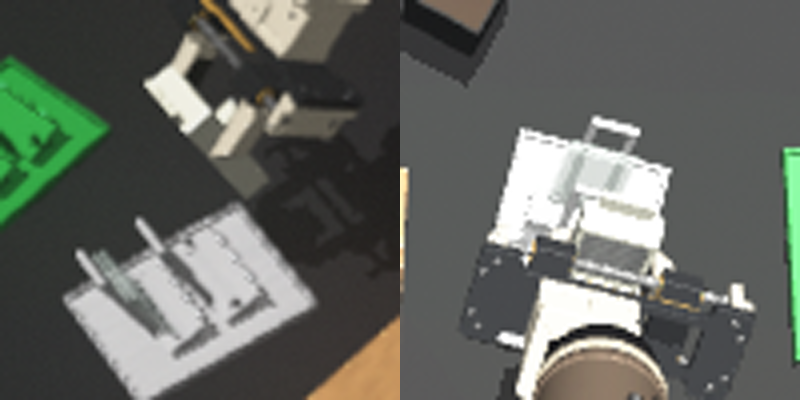

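The cassette hangs tongue up with its rib towards the robot, at left-crop (210,110), short of the stand. Joints j5 and j6 are at their ends here, so I'll go outward and down a little and check them.

>>> {"op": "arm_command", "data": {"deltas": [0,0,0,0.02,-0.004,-0.005,30,0,0,0,0.04,-0.008,-0.015,30,0,0,0,0.0595,-0.0125,-0.0224,30,0,0,0,0.0595,-0.0125,-0.0224,30,0,0,0,0.0595,-0.0125,-0.0224,30]}}

```text
clock: 16.25
position: [0.5738, -0.2264, 0.2145]
ee_rot: [2.861, -0.406, 0.989]
force: [-0.1, -0.3, -2.0]
width: 0.628
gripper_force: 45.0
```

```bash
cat > st.py <<'E'
from h import *
o=sensors.observe();M=R.from_rotvec(o['ee_rot'])
# cassette axes: tool in cassette frame at grasp
G=R.from_rotvec([3.035,0,-.812]) # tool with cassette axes = world
C=M*G.inv();X=C.apply([1,0,0]);Z=C.apply([0,0,1])
f=o['position']+C.apply(np.array([-.065,0,.013])-np.array([.0252,0,.0248]))
print("pos",o['position'].round(4),"X",X.round(3),"Z",Z.round(3),"foot",f.round(4),"F",o['force'].round(1),"j",o['joints'].round(3))
E
python3 st.py
```

```text
pos [ 0.5738 -0.2264  0.2145] X [ 0.358 -0.107  0.928] Z [-0.892  0.256  0.374] foot [ 0.552  -0.2198  0.1264] F [-0.1 -0.3 -2. ] j [-0.047  0.219  0.407  2.242 -1.317  0.118 -0.255]
```

The outward tilt is limited by j6. I'll lay the cassette back on the paper, take it with a steeper 45° tilt, and then need only 25° outward at the stand.

>>> {"op": "arm_command", "data": {"deltas": [0,0,0,-0.03,0.002,0.01,30,0,0,0,-0.06,0.01,0.01,30,0.0109,0.0772,0.0156,-0.06,0.02,0.01,30,0.0218,0.1545,0.0312,-0.06,0.05,0.01,30,0.0328,0.2317,0.0468,-0.06,0.08,0.01,30,0.0437,0.309,0.0624,-0.06,0.11,0.01,30,0.0546,0.3862,0.078,-0.06,0.14,0,30,0.0655,0.4634,0.0936,-0.06,0.17,0,30,0.0764,0.5407,0.1092,-0.05,0.2,0,30,0.0874,0.6179,0.1248,-0.045,0.2325,-0.01,30,0.0983,0.6952,0.1404,-0.0365,0.2325,-0.03,30,0.1092,0.7724,0.156,-0.0365,0.2325,-0.06,30,0.1092,0.7724,0.156,-0.0365,0.2325,-0.1,30,0.1092,0.7724,0.156,-0.0365,0.2325,-0.13,30,0.1092,0.7724,0.156,-0.0365,0.2325,-0.14,30,0.1092,0.7724,0.156,-0.0365,0.2325,-0.14,30]}}

```text
clock: 17.85
position: [0.5364, 0.0064, 0.0752]
ee_rot: [-3.02, 0.003, 0.862]
force: [0.4, 0.7, -1.2]
width: 0.63
gripper_force: 45.0
```

```bash
python3 st.py
```

```text
pos [0.5364 0.0064 0.0752] X [ 0.999 -0.002 -0.033] Z [ 0.033 -0.001  0.999] foot [0.4459 0.0066 0.0664] F [ 0.4  0.7 -1.2] j [-0.493  0.922  0.738  1.54  -0.472  1.473 -1.192]
```

>>> {"op": "arm_command", "data": {"deltas": [0,0,0,0,0,0,30,0,0,0,0,0,0,30,0,0,0,0,0,0,30]}}

```text
clock: 18.15
position: [0.5379, 0.0063, 0.0774]
ee_rot: [-3.019, 0.001, 0.855]
force: [-1.2, 0.2, -0.9]
width: 0.629
gripper_force: 45.0
```

```bash
python3 st.py
```

```text
pos [0.5379 0.0063 0.0774] X [ 1.    -0.001 -0.029] Z [ 0.029 -0.003  1.   ] foot [0.4474 0.0064 0.0682] F [-1.2  0.2 -0.9] j [-0.491  0.918  0.737  1.539 -0.472  1.474 -1.191]
```

>>> {"op": "arm_command", "data": {"deltas": [0,-0.019,0,-0.002,0.001,-0.025,30,0,-0.019,0,-0.003,0.001,-0.044,30,0,-0.019,0,-0.003,0.001,-0.048,30,0,-0.019,0,-0.003,0.001,-0.05,30,0,-0.019,0,-0.003,0.001,-0.051,30,0,-0.019,0,-0.003,0.001,-0.051,30]}}

```text
clock: 18.75
position: [0.5329, 0.0078, 0.0268]
ee_rot: [-3.027, 0.001, 0.822]
force: [-6.5, 5.5, 20.9]
width: 0.624
gripper_force: 45.0
```

```bash
python3 st.py
```

```text
pos [0.5329 0.0078 0.0268] X [ 1.    -0.002 -0.007] Z [ 0.007 -0.005  1.   ] foot [0.4426 0.008  0.0156] F [-6.5  5.5 20.9] j [-0.489  0.962  0.712  1.588 -0.512  1.369 -1.17 ]
```

>>> {"op": "arm_command", "data": {"deltas": [0,0,0,0,0,0.001,90,0,0,0,0,0,0.001,90,0,0,0,0,0,0.001,90,0,0.02,0,0.01,0,0.015,90,0,0.085,0,0.015,0,0.025,90,0,0.17,0,0.015,0,0.025,90,0,0.17,0,0.015,0,0.025,90,0,0.17,0,0.015,0,0.025,90]}}

```text
clock: 19.55
position: [0.549, 0.0063, 0.0478]
ee_rot: [-2.896, 0.003, 1.211]
force: [0.5, -0.8, 0.4]
width: 0.982
gripper_force: 0.0
```

```bash
python3 st.py; python3 - <<'E'
from h import *
s=optics.get_image("scene");t=optics.get_image("top")
c=lambda i,x,y:cv2.resize(i[y:y+75,x:x+75],(400,400),interpolation=cv2.INTER_CUBIC)
cv2.imwrite('pics/c8.png',np.hstack([c(s,255,180),c(t,250,192)]))
E
```

```text
pos [0.549  0.0063 0.0478] X [ 0.964 -0.002 -0.266] Z [ 0.266 -0.002  0.964] foot [0.4589 0.0065 0.0604] F [ 0.5 -0.8  0.4] j [-0.406  1.107  0.685  1.308 -0.453  1.726 -1.223]
```

View pics/c8.png

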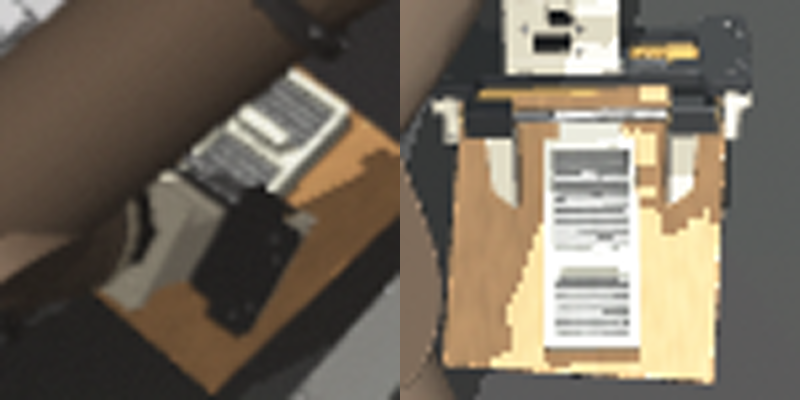

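The cassette lies flat on the paper, rib up, at right-crop (590,240), with the fingers straddling it. That was the tenth picture, so I'll rely on numbers from here. Next I'll descend and grip.

>>> {"op": "arm_command", "data": {"deltas": [0,0,0,-0.008,0.001,-0.01,90,0,0,0,-0.016,0.0015,-0.02,90,0,0,0,-0.016,0.0015,-0.02,90,0,0,0,-0.016,0.0015,-0.02,30,0,0,0,-0.016,0.0015,-0.02,30,0,0,0,-0.016,0.0015,-0.02,30,0,0,0,-0.016,0.0015,-0.02,30,0,0,0,-0.016,0.0015,-0.02,30], "force": 45}}

```text
clock: 20.45
position: [0.5333, 0.0084, 0.0293]
ee_rot: [-2.896, 0.002, 1.211]
force: [0.2, -0.6, 0.4]
width: 0.625
gripper_force: 45.0
```

```bash
python3 st.py; python3 - <<'E'
from h import *
print(sensors.observe()['ee_rot'])
# cassette location check in top view: white frame mask over the paper
t=optics.get_image("top");cv2.imwrite("pics/top9.png",t)
E
```

```text
pos [0.5333 0.0084 0.0293] X [ 0.964 -0.001 -0.266] Z [ 0.266 -0.003  0.964] foot [0.4432 0.0085 0.0419] F [ 0.2 -0.6  0.4] j [-0.419  1.111  0.678  1.363 -0.46   1.675 -1.214]
[-2.89553086e+00  1.68121809e-03  1.21113916e+00]
```

```bash
sed -i 's/\[3.035,0,-.812\]/[-2.8955,.0017,1.2111]/; s/\[.0252,0,.0248\]/[.0256,0,.0273]/' st.py; sed -i 's/\[.0252,0,.0248\]/[.0256,0,.0273]/; s/\[.552,.008,.0261\]/[.5333,.0084,.0293]/' seat.py; python3 st.py; python3 seat.py; python3 -c "
from h import *
print(onz('top',285.6,256.3,.028),onz('top',285.6,256.3,.002))"
```

```text
pos [0.5333 0.0083 0.0293] X [ 1. -0. -0.] Z [0. 0. 1.] foot [0.4427 0.0083 0.015 ] F [ 0.7 -0.6  0.8] j [-0.419  1.111  0.678  1.363 -0.46   1.675 -1.214]
rotvec/90 [-0.1092 -0.7724 -0.156 ]
X [ 0.329 -0.095  0.94 ] Z [-0.903  0.261  0.342]
0.08 0.005 [ 0.5693 -0.2239  0.1949] [ 0.036  -0.2323  0.1656]
0.03 0.005 [ 0.5529 -0.2191  0.1479] [ 0.0196 -0.2275  0.1186]
0.004 0.003 [ 0.5462 -0.2172  0.1228] [ 0.0129 -0.2256  0.0935]
0 0 [ 0.5476 -0.2176  0.118 ] [ 0.0143 -0.226   0.0887]
[0.44377094 0.00693385 0.028     ] [0.44597505 0.00698611 0.002     ]
```

>>> {"op": "arm_command", "data": {"deltas": [0,0,0,0,0,0.03,30,0,0,0,0,0,0.07,30,-0.0109,-0.0772,-0.0156,0,0,0.11,30,-0.0218,-0.1545,-0.0312,-0.01,-0.01,0.15,30,-0.0328,-0.2317,-0.0468,-0.015,-0.03,0.18,30,-0.0437,-0.309,-0.0624,-0.02,-0.05,0.18,30,-0.0546,-0.3862,-0.078,-0.025,-0.08,0.18,30,-0.0655,-0.4634,-0.0936,-0.025,-0.11,0.18,30,-0.0764,-0.5407,-0.1092,-0.025,-0.14,0.18,30,-0.0874,-0.6179,-0.1248,-0.025,-0.17,0.18,30,-0.0983,-0.6952,-0.1404,-0.025,-0.2,0.18,30,-0.1092,-0.7724,-0.156,-0.025,-0.22,0.18,30,-0.1092,-0.7724,-0.156,-0.025,-0.22,0.18,30,-0.1092,-0.7724,-0.156,-0.025,-0.22,0.18,30,-0.1092,-0.7724,-0.156,-0.025,-0.22,0.18,30]}}

```text
clock: 22.0
position: [0.5088, -0.2109, 0.2094]
ee_rot: [2.987, -0.419, 0.65]
force: [0.7, 0.4, -0.4]
width: 0.624
gripper_force: 45.0
```

```bash
python3 st.py
```

```text
pos [ 0.5088 -0.2109  0.2094] X [ 0.33  -0.095  0.939] Z [-0.903  0.259  0.343] foot [ 0.4918 -0.206   0.1194] F [ 0.7  0.4 -0.4] j [-0.477  0.204  0.932  2.211 -0.549  0.433 -0.982]
```

>>> {"op": "arm_command", "data": {"deltas": [0,0,0,0.03,-0.006,0,30,0,0,0,0.061,-0.0123,-0.0144,30,0,0,0,0.061,-0.0123,-0.0144,30,0,0,0,0.055,-0.0105,-0.033,30,0,0,0,0.05,-0.009,-0.047,30,0,0,0,0.0446,-0.0075,-0.0614,30,0,0,0,0.0446,-0.0075,-0.0614,30,0,0,0,0.0446,-0.0075,-0.0614,30]}}

```text
clock: 22.8
position: [0.5529, -0.2188, 0.1481]
ee_rot: [2.986, -0.42, 0.651]
force: [-1.0, 0.3, -0.5]
width: 0.626
gripper_force: 45.0
```

```bash
python3 st.py; python3 - <<'E'
from h import *
for n in("scene","top"): cv2.imwrite(f"pics/{n}10.png",optics.get_image(n))
E
```

```text
pos [ 0.5529 -0.2188  0.1481] X [ 0.329 -0.095  0.939] Z [-0.903  0.26   0.343] foot [ 0.5359 -0.214   0.0581] F [-1.   0.3 -0.5] j [-0.21   0.368  0.646  2.175 -0.852  0.338 -0.728]
```

>>> {"op": "arm_command", "data": {"deltas": [0,0,0,-0.0033,0.001,-0.0094,30,0,0,0,-0.0066,0.002,-0.0188,30,0,0,0,-0.0079,0.0023,-0.0225,30,0,0,0,-0.0086,0.0025,-0.0244,30,0,0,0,-0.0086,0.0025,-0.0244,30,0,0,0,-0.0086,0.0025,-0.0244,30]}}

```text
clock: 23.5
position: [0.5446, -0.2167, 0.1239]
ee_rot: [2.986, -0.421, 0.652]
force: [-0.3, 0.4, -1.9]
width: 0.625
gripper_force: 45.0
```

```bash
python3 st.py
```

```text
pos [ 0.5446 -0.2167  0.1239] X [ 0.328 -0.095  0.94 ] Z [-0.903  0.261  0.342] foot [ 0.5278 -0.2119  0.0339] F [-0.3  0.4 -1.9] j [-0.114  0.385  0.522  2.211 -0.955  0.263 -0.625]
```

>>> {"op": "arm_command", "data": {"deltas": [0,0,0,-0.0007,0.0002,-0.002,30,0,0,0,-0.0013,0.0004,-0.0038,30,0,0,0,-0.0018,0.0005,-0.0051,30,0,0,0,-0.0018,0.0005,-0.0051,30,0,0,0,-0.0018,0.0005,-0.0051,30]}}

```text
clock: 24.0
position: [0.5443, -0.2166, 0.1202]
ee_rot: [2.984, -0.421, 0.658]
force: [-1.6, 1.7, 13.2]
width: 0.629
gripper_force: 45.0
```

```bash
python3 st.py
```

```text
pos [ 0.5443 -0.2166  0.1202] X [ 0.325 -0.094  0.941] Z [-0.904  0.261  0.338] foot [ 0.5278 -0.2118  0.0301] F [-1.6  1.7 13.2] j [-0.089  0.387  0.49   2.217 -0.98   0.245 -0.6  ]
```

>>> {"op": "arm_command", "data": {"deltas": [0,0,0,0.0012,-0.0003,0.0005,30,0,0,0,0.0025,-0.0007,0,30,0,0,0,0.0038,-0.001,-0.0005,30,0,0,0,0.005,-0.0014,-0.001,30,0,0,0,0.005,-0.0014,-0.001,30,0,0,0,0.005,-0.0014,-0.001,30]}}

```text
clock: 24.6
position: [0.5463, -0.2172, 0.119]
ee_rot: [2.987, -0.423, 0.654]
force: [-25.1, 9.9, 42.3]
width: 0.628
gripper_force: 45.1
```

```bash
python3 st.py
```

```text
pos [ 0.5463 -0.2172  0.119 ] X [ 0.327 -0.097  0.94 ] Z [-0.903  0.26   0.341] foot [ 0.5296 -0.2122  0.0289] F [-25.1   9.9  42.3] j [-0.088  0.393  0.492  2.21  -0.98   0.252 -0.602]
```

>>> {"op": "arm_command", "data": {"deltas": [0,0,0,-0.0018,0.0005,0.0015,30,0,0,0,-0.0018,0.0005,0.0015,30,0,0,0,-0.0018,0.0005,0.0015,90,0,0,0,-0.0018,0.0005,0.0015,90,0,0,0,-0.0018,0.0005,0.0015,90,0,0,0,-0.0018,0.0005,0.0015,90]}}

```text
clock: 25.2
position: [0.5454, -0.2169, 0.1185]
ee_rot: [2.986, -0.421, 0.65]
force: [-0.0, -0.1, -0.3]
width: 0.928
gripper_force: 0.0
```

```bash
python3 st.py
```

```text
pos [ 0.5454 -0.2169  0.1185] X [ 0.33  -0.095  0.939] Z [-0.903  0.26   0.343] foot [ 0.5284 -0.212   0.0285] F [-0.  -0.1 -0.3] j [-0.093  0.394  0.497  2.212 -0.975  0.252 -0.606]
```

>>> {"op": "arm_command", "data": {"deltas": [0,0,0,-0.004,0.0012,0.0091,90,0,0,0,-0.0122,0.0035,0.0272,90,0,0,0,-0.0244,0.007,0.0544,90,0,0,0,-0.041,0.012,0.091,90,0,0,0,-0.06,0.018,0.13,90,0,0,0,-0.08,0.05,0.16,90,0,0,0,-0.1,0.09,0.18,90,0,0.08,0,-0.1,0.14,0.18,90,0,0.16,0,-0.1,0.18,0.18,90,0,0.24,0,-0.1,0.22,0.18,90,0,0.27,0,-0.1,0.26,0.18,90,0,0.27,0,-0.1,0.3,0.18,90,0,0.27,0,-0.1,0.34,0.18,90,0,0.27,0,-0.1,0.36,0.18,90,0,0.27,0,-0.1,0.36,0.18,90]}}

```text
clock: 26.7
position: [0.445, 0.149, 0.2982]
ee_rot: [3.006, -0.374, 0.008]
force: [-0.3, -0.4, -0.8]
width: 0.98
gripper_force: 0.0
```

```bash
python3 - <<'E'
from h import *
o=sensors.observe();print(o['position'],o['joints'].round(2))
yaw=-16.1;foot=np.array([.5293,-.2122,.0285])
Rs=R.from_euler('z',yaw,degrees=True)*R.from_euler('y',-70,degrees=True)
pts={"tongueTipL":(81,20,6),"tongueTipR":(81,-20,6),"endL":(65,29,26),"endR":(65,-29,26),"ribL":(-12,18,44),"ribR":(-12,-18,44),"footL":(-65,29,26)}
for n in("scene","top"):
    i=optics.get_image(n);cv2.imwrite(f"pics/{n}11.png",i);b=cv2.imread(f"pics/{n}0.png")
    for k,p in pts.items():
        w=foot+Rs.apply((np.array(p)-[-65,0,13])/1000);print(n,k,proj(n,w)[0].round(1))
    d=cv2.absdiff(i,b).max(2);x0,y0,x1,y1=(205,130,285,215) if n=="scene" else(320,170,385,260)
    m=(d[y0:y1,x0:x1]>45).astype(np.uint8)
    c=max(cv2.findContours(m,cv2.RETR_EXTERNAL,cv2.CHAIN_APPROX_NONE)[0],key=cv2.contourArea)
    print(n,"changed bbox",np.add(cv2.boundingRect(c),(x0,y0,0,0)),cv2.contourArea(c),(cv2.approxPolyDP(cv2.convexHull(c),1.5,True)[:,0]+[x0,y0]).tolist())
E
```

```text
[0.44496303 0.14899428 0.29821575] [-1.12  0.17  0.73  1.87 -0.02  1.2  -2.21]
scene tongueTipL [233.3 166.6]
scene tongueTipR [226.7 158.3]
scene endL [241.4 166.4]
scene endR [231.9 154.5]
scene ribL [252.2 169.7]
scene ribR [246.4 162.5]
scene footL [255.3 181. ]
scene changed bbox [225 155  36  31] 364.5 [[226, 158], [233, 155], [247, 162], [260, 179], [249, 185], [225, 160]]
top tongueTipL [354.7 203.9]
top tongueTipR [367.4 207.2]
top endL [349.6 211.1]
top endR [368.  215.9]
top ribL [347.2 228.5]
top ribR [358.1 231.4]
top footL [341.8 230.4]
top changed bbox [343 218  21  18] 130.5 [[347, 218], [363, 223], [359, 235], [345, 232], [343, 227]]
```

The measured outline agrees with the expected seated pose: the tongue corner is at scene (226,158) against a predicted (226.7,158.3). I'll check that the tab hasn't moved, then hand in.

```bash
python3 - <<'E'
from h import *
a=cv2.imread("pics/scene1.png");b=cv2.imread("pics/scene11.png")
r=np.s_[220:236,350:368];d=cv2.absdiff(a[r],b[r]).max(2);print(d.mean(),(d>50).mean())
x=cv2.matchTemplate(b[214:244,344:376],a[220:234,352:366],cv2.TM_CCOEFF_NORMED);print(cv2.minMaxLoc(x)[1::2])
E
```

```text
23.458333333333332 0.16666666666666666
(0.5919862389564514, (9, 5))
```

>>> {"op": "arm_command", "data": {"deltas": [0,0,0,-0.03,-0.04,0.03,90,0,0,0,-0.05,-0.08,0.05,90,0,0,0,-0.06,-0.12,0.05,90,0,0,0,-0.06,-0.16,0.05,90,0,0,0,-0.06,-0.17,0.05,90,0,0,0,-0.06,-0.17,0.05,90]}}

```text
clock: 27.4
position: [0.385, -0.0295, 0.3487]
ee_rot: [3.005, -0.395, 0.007]
force: [-0.2, 0.6, -0.1]
width: 0.977
gripper_force: 0.0
```

```bash
python3 - <<'E'
from h import *
a=cv2.imread("pics/scene1.png");b=optics.get_image("scene");cv2.imwrite("pics/scene12.png",b);c=cv2.imread("pics/scene11.png")
for s in(a,b): print(s[222:236:2,350:370:2].max(2))
x=cv2.matchTemplate(b[214:244,344:376],a[220:234,352:366],cv2.TM_CCOEFF_NORMED);print(cv2.minMaxLoc(x)[1::2])
d=cv2.absdiff(b,c).max(2)[150:190,220:265];print("seat change",(d>40).mean())
E
```

```text
[[134 129 163 134 132 131 132 133 131 130]
 [134 127 186 217 169 135 133 132 132 131]
 [132 157 119 113 200 155 132 133 132 133]
 [135 121 188 175 110 133 106 134 132 133]
 [123 130 133 164 203 117  87 185 135 132]
 [230 189 118 134 117 155 193 144 133 133]
 [120 184 225 131 131 133 127 132 132 133]]
[[132 132 179 209 149 131 132 132 132 130]
 [133 141 137 154 207 158 133 131 131 132]
 [131 124 191 141 140 135 135 132 132 131]
 [133 134 118 178 148 135 109 131 132 132]
 [ 83 129 133 133 177 119  87 175 132 132]
 [ 68  63 111 134 132 173 204 138 132 132]
 [105  70  66  87 131 132 117 133 132 132]]
(0.5928660035133362, (9, 5))
seat change 0.0
```

```bash
python3 - <<'E'
from h import *
for th in(-.9,-1.15,-1.3,-1.45,-1.6,-1.75):
    P=np.array([[.496+r*np.cos(th),.2265+r*np.sin(th),.132] for r in(.008,.032)]);print(th,proj('scene',P).round(1).tolist())
for n in("scene1","scene12"):
    g=cv2.imread(f"pics/{n}.png")[219:234,350:364].max(2).astype(float);w=np.clip(g-150,0,None)
    yy,xx=np.mgrid[219:234,350:364];W=w.sum();m=np.array([(w*xx).sum(),(w*yy).sum()])/W
    C=np.cov(np.stack([xx.ravel(),yy.ravel()]),aweights=w.ravel());e,v=np.linalg.eigh(C);print(n,m.round(1),v[:,1].round(2))
g=cv2.imread("pics/scene12.png")[216:236,346:368].max(2);print(g)
E
```

```text
-0.9 [[359.2, 226.8], [351.2, 226.7]]
-1.15 [[359.2, 226.2], [351.4, 224.4]]
-1.3 [[359.3, 225.9], [351.8, 223.1]]
-1.45 [[359.5, 225.6], [352.4, 221.9]]
-1.6 [[359.7, 225.3], [353.3, 220.8]]
-1.75 [[359.9, 225.0], [354.3, 219.8]]
scene1 [355.3 228. ] [-0.56  0.83]
scene12 [357.5 226. ] [0.53 0.85]
[[133 134 133 134 132 133 131 132 133 132 132 131 131 123  99  75 179 187
  178 183 188 191]
 [133 131 132 132 133 133 132 133 133 132 133 132 132 132 138 120 198 184
  214 218 183 171]
 [133 132 133 132 132 133 133 131 131 134 132 131 133 133 131 131 150 175
  207 228 222 223]
 [132 132 133 132 132 132 133 131 131 128 130 133 132 132 132 131 131 138
  156 205 218 211]
 [133 132 133 133 133 132 132 132 136 148 143 134 132 132 133 132 132 132
  131 139 149 178]
 [132 132 132 131 133 133 132 131 168 208 189 147 134 131 132 132 133 133
  133 132 137 126]
 [133 133 132 133 132 132 132 124 179 210 209 181 149 134 131 131 132 132
  132 132 132 131]
 [134 132 133 133 132 133 133 120 100 173 203 208 185 154 137 133 131 131
  131 132 131 131]
 [132 132 131 133 133 132 141 157 137  98 154 196 207 19
[... 360 characters left out ...]
8 184 148 129 135 122 109 119
  131 132 132 132]
 [133 133 115 113 122 131 134 133 132 131 124 172 196 180 123  93  93 102
  137 138 133 133]
 [132 129 100  74  83 108 129 133 133 133 133 115 177 177 119  90  87 112
  175 156 132 133]
 [129 104  67  63  69  66 103 125 132 132 131 133 118 175 162 123 125 171
  187 157 134 131]
 [113  72  55  64  68  66  63  86 111 130 134 132 132 108 173 185 204 199
  138 123 132 132]
 [ 82  58  77  83  75  68  67  68  73 107 123 131 132 132 122 162 194 138
  121 132 132 131]
 [ 56  81 121 123 105  85  70  67  66  64  87 114 131 135 132 126 117 126
  133 133 132 132]
 [ 82 122 133 132 133 118  93  76  68  66  66  73 112 127 132 133 133 130
  133 132 133 131]]
```

```bash
python3 -c "
from cell import arm
print(arm.sign_off())"
```

```text
the job is handed in; nothing more can be done
None
```

The job is handed in: by measurement the tab is well aside (about -1.7 rad, a little further than I left it) and the cassette stands home in the front row, tongue up, rib away from the bars; I laid it on the paper twice because the first regrip could not reach the stand.

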